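# Seat a column frit with the tamping rod and read its depth band

## Robot

A 7-joint arm with a two-finger parallel gripper is mounted at the origin on the work surface. World frame = base frame: x ahead of the robot, y to its left, z up, the work surface at z = 0. Lengths are in m, angles in rad, forces in N, time in s.
With the tool pointing down it reaches from about 0.4 to 0.85 m from the base axis. Payload 10.4 kg.
Tool frame: the origin (TCP) lies midway between the tips of the shut fingers; the grasp point (between the pads) lies manip.pinch_z behind it (manip.pinch_z is the distance from the TCP to the grasp point, in m); z points along the fingers, y is the direction in which the jaws open and shut (so a half turn about z gives the same grasp; the last joint's range is limited). The gripper opens to 85 mm and grips with 20 to 120 N. Pads are 22 mm wide; open, the fingers measure 114 mm over their backs; the gripper's body (76 mm by 85 mm) begins 54 mm behind the grasp point. The pads swing forward as they close: fully open they stand 13 mm farther back than shut.
Start: joints at [-1.313, 0.332, -0.065, 1.46, 0.022, 1.35, -0.088], TCP at [0.173, 0.601, 0.231] pointing down, gripper open.
Joint ranges: [-2.6, 2.6], [-0.5, 2.12], [-1.47, 1.34], [0.16, 2.42], [-1.27, 4.41], [0.06, 2.06], [-2.6, 2.6]. Speed limits (rad/s): [2.22, 2.22, 2.79, 2.79, 3.14, 3.14, 3.14].

## Interface

Orientations are given as a unit quaternion [x, y, z, w].
In Python, from workcell import manip gives the robot as it stands.
- The arm moves only by the shell command python3 -m handwheel 'ROWS' [FORCE]. ROWS is JSON, a list that holds one entry, the list of rows, each a list of 7 numbers: the shift along the tool's x, y, z in m, then the turn, a rotation vector about the tool's x, y, z in rad, then the finger opening in m, from 0 to 0.0854. In form: [[[tx, ty, tz, ax, ay, az, claw], ...]]. A call has 1 to 8 rows; each row is the pose to reach, as a shift and turn from the pose commanded when the call began, along the tool's axes at that moment; what a row does not reach only later rows make up. A row lasts 1/8 s, in which the tool goes at most 62.5 mm and 10.7 degrees, less where a joint would pass 70% of its speed; a pose out of reach is approached as far as the arm can. A call with a gripper value outside its range is refused whole. The fingers move at their own pace and stop on an object; FORCE is the grip in N (left out, the last holds). Time passes only in rows, so rows that repeat a pose let the fingers close. It gives the time, the measured TCP pose, the force and the opening at its end, in the units of the state.
- manip.get_obs(): the state, without advancing time (a new reading comes with each control period).
- manip.camera(name): name is "side" or "top" or "wrist"; returns the picture (480x640x3 uint8, blue, green, red); there is no depth.
- manip.calibration(name): a dict with "fx", "fy", "cx", "cy" (pixels), "k1" (the pictures are not rectified: a ray, as slopes to the right and down, at radius r is drawn at 1 + k1 r^2 times it, then the intrinsics apply), "view" (4x4, takes a point from world to camera coordinates); the wrist camera has in their place "tool_from_camera" (4x4, takes a point from camera to tool coordinates, whose origin is the TCP and whose axes are the flange's). Camera axes: x right, y up, looking along -z (the intrinsics and any distortion apply to the point x, -y, -z); pixel columns grow to the right and rows downward; lengths in m; the calibration is good to about 2 mm. A picture is of the moment at which its call begins: read the wrist's pose just before it. calibration takes no time and is no camera call.
- manip.hand_in(): hands the job in, once; it reports no verdict.
The state is a dict: "clock": time; "joint_pos": joint angles; "joint_velocities": joint speeds; "tau": joint torques, N m; "position": TCP position; "ee_rot": TCP orientation; "ft_force": force on the tool from outside, world axes, zero at the start; "torque": the same for the moment, N m; "grip_width": opening from 0.0 (shut) to 1.0 (fully open).
Only numpy, scipy, OpenCV 4.12 (cv2) and the standard library are available. Lean on these libraries where they do the work, as an engineer would, in place of code of your own. Each camera call takes 0.05 s, during which the arm holds its last target.

## Task

Each of the two bores in the aluminium holder has a white frit part-way down, and one of them (it cannot be seen which) still has an old spacer underneath, so its frit stops early. Take the tamping rod from the red rack, find the bore in which the frit, pushed until it bottoms, brings the rod's blue band level with the holder's top, press it firmly home there with about 12 N, and leave the rod standing in it, let go. Never load the holder with more than 30 N, and leave the tubes, the other things and the rack in their places.

Things in the scene. Friction and masses are not known exactly. Their poses are not given: they have to be found in the camera images.
- holder: aluminium block fixed to the bench, 100 mm along its x, 170 mm along its y, 90 mm high; origin at the centre of its underside, z up. Two vertical blind bores, 16.5 mm in diameter a dark collar and a 3 mm chamfer at the mouth, lie on its y axis 42 mm either side of the middle. In each a white disc (frit), held by friction, slides down under about 5 N and stays where it is pushed to
- bore_left (a point): centre of the mouth of the bore on the holder's +y side, level with the holder's top face (90 mm up); z up along the bore. Frit top at the start: 25 to 31 mm below this point. It bottoms 61 to 68 mm below it in the clear bore, 43 to 50 mm in the one with the spacer, and then gives about 1 mm per 12 N; which bore is which varies and cannot be seen
- bore_right (a point): the same for the bore on the holder's -y side
- rack: red open tube rack fixed to the bench, 70 mm along its x, 220 mm along its y, 60 mm high; origin at the centre of its underside. Three 17.5 mm holes on its y axis: the rod stands in the middle one, capped tubes 80 mm either side. Its floor is 8 mm thick.
- rod_grip (a point): middle of the grip of the tamping rod, a straight round rod 150 mm long standing upright, tip down: steel shaft 14 mm in diameter over the lower 82 mm, grey grip 20 mm in diameter over the upper 68 mm (thin blue trim near its top end), 90 to 145 g. This point is on the axis, 115 mm above the tip; z points from tip to grip
- rod_band (a point): middle of the rod's blue depth band (12 mm wide, on the steel shaft), on the axis 65 mm above the tip; z points from tip to grip. With the frit home in the clear bore the holder's top face lies within the band; on the spacer the whole band stands 8 mm or more above it
- tube_1: capped sample tube with a blue cap, 18 mm across the cap, 84 mm tall, standing in the rack's hole on its -y side; origin at the centre of its foot
- tube_2: capped sample tube with a green cap, same size, standing in the rack's hole on its +y side; origin at the centre of its foot
- bottle: amber bottle with a blue cap, 60 mm across, 120 mm tall; origin at the centre of its underside
- jar: white jar, 60 mm across, 70 mm tall; origin at the centre of its underside
- marker: blue pen lying on the bench, 130 mm long along its x, 12 mm thick; origin at the middle of its underside
- dish: closed flat dish, 86 mm across, 14 mm high; origin at the centre of its underside
There are look-alikes about, which are no part of the job. There is more than one size of the part that bears rod_grip; the job needs the larger. What is shaped like the holder but green is not meant.

How it is judged:
By the outcome, as a careful person would: the job done as asked, in the order asked, and still so for the second after the job is handed in, with the robot touching nothing.
It also fails if it takes over 67 s, if anything falls off the work surface, if the arm or the gripper's body presses on something with over 40 N, if the wrist force passes 120 N, or if a joint passes its speed limit or range.

## Working session

There is one attempt and no reset: what is moved stays moved. The work goes in short steps, Python scripts to look and compute and a shell command to move; the robot and the scene stay as the last step left them, time stands still between calls to the robot, and variables do not carry over. Pictures are saved under pics/ and viewed, and the job is handed in when it is done.

```bash
mkdir -p pics; ls; python3 - <<'E'
from workcell import manip
import cv2,numpy as np
np.set_printoptions(precision=4,suppress=True)
o=manip.get_obs()
print({k:np.round(v,4) for k,v in o.items()}); print(manip.pinch_z)
for n in("side","top","wrist"):
    im=manip.camera(n); cv2.imwrite(f"pics/a_{n}.png",im); print(n,manip.calibration(n))
E
```

```text
pics
{'clock': np.float64(0.0), 'joint_pos': array([-1.3126,  0.3329, -0.0647,  1.461 ,  0.0216,  1.3499, -0.0885]), 'joint_velocities': array([-0.0011, -0.001 , -0.0011,  0.0003, -0.0003, -0.0007,  0.0001]), 'tau': array([ -0.0003, -62.5461,   0.0488, -39.1594,   0.0162,   0.0099,
        -0.    ]), 'position': array([0.1731, 0.6002, 0.2305]), 'ee_rot': array([ 0.1399,  0.9902, -0.0007, -0.0001]), 'ft_force': array([ 0.6587,  0.5102, -0.2764]), 'torque': array([-0.0195, -0.03  , -0.032 ]), 'grip_width': np.float64(0.9988)}
0.0187
side {'fx': 468.22061215407433, 'fy': 468.22061215407433, 'cx': 324.1030833354953, 'cy': 235.42485796481685, 'k1': 0.013397655996262402, 'view': array([[-0.9731, -0.2291, -0.0228,  0.5087],
       [ 0.1161, -0.5739,  0.8106, -0.1378],
       [-0.1988,  0.7862,  0.5851, -0.9092],
       [ 0.    ,  0.    ,  0.    ,  1.    ]])}
top {'fx': 439.5443731371091, 'fy': 439.5443731371091, 'cx': 315.92429221527857, 'cy': 237.20365227700782, 'k1': 0.002492635852117635, 'view': array([[-0.0194, -0.9998,  0.0109, -0.0108],
       [ 0.9973, -0.0186,  0.0711, -0.5096],
       [-0.0709,  0.0123,  0.9974, -0.8719],
       [ 0.    ,  0.    ,  0.    ,  1.    ]])}
wrist {'fx': 428.28063897730556, 'fy': 428.28063897730556, 'cx': 323.0205718079756, 'cy': 236.4417447149211, 'k1': 0.027204665263487565, 'tool_from_camera': array([[ 0.0004,  0.9621,  0.2728,  0.0693],
       [ 1.    , -0.0002, -0.0006,  0.    ],
       [-0.0006,  0.2728, -0.9621, -0.1431],
       [ 0.    ,  0.    ,  0.    ,  1.    ]])}
```

View pics/a_side.png

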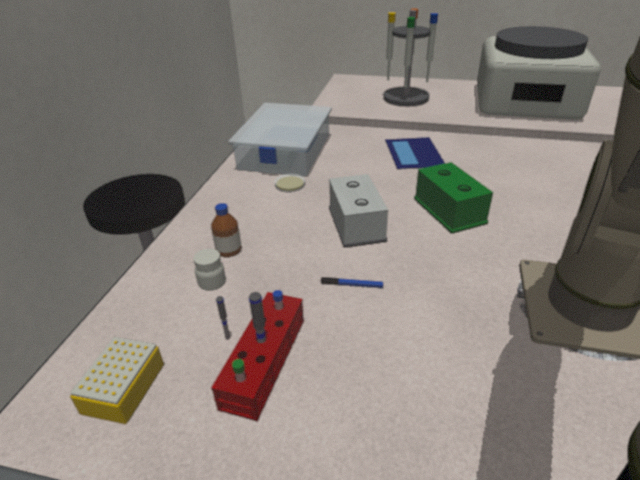

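View pics/a_top.png

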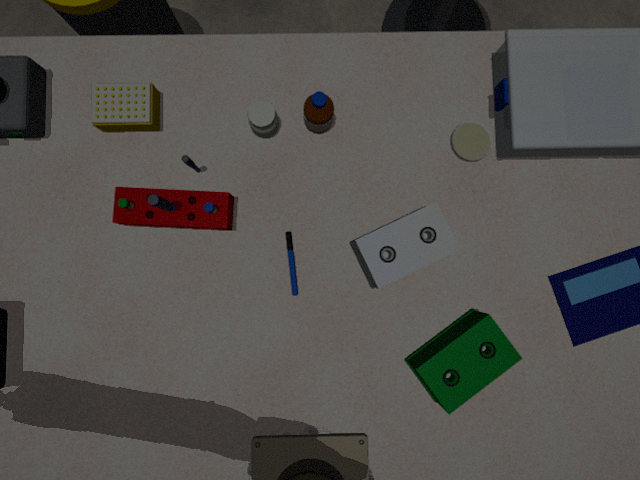

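View pics/a_wrist.png

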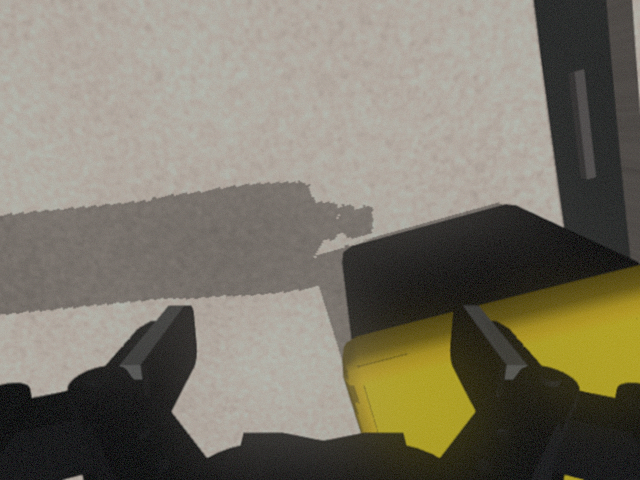

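The top view shows the rod at (154,200) in the red rack, the aluminium holder with bores at (388,254) and (428,235), and the green decoy at about (465,360). A smaller rod stands apart at (190,162). Next I'll measure these.

```bash
cat > h.py <<'E'
from workcell import manip
import cv2,numpy as np
from scipy.spatial.transform import Rotation as R
np.set_printoptions(precision=4,suppress=True)
def K(c): return np.array([[c['fx'],0,c['cx']],[0,c['fy'],c['cy']],[0,0,1]])
def cam(n,o=None):
    c=manip.calibration(n)
    if n=='wrist':
        T=np.eye(4);T[:3,:3]=R.from_quat(o['ee_rot']).as_matrix();T[:3,3]=o['position']
        c['view']=np.linalg.inv(T@c['tool_from_camera'])
    return c
def rays(c,px):
    u=cv2.undistortPoints(np.array(px,float).reshape(-1,1,2),K(c),np.array([c['k1'],0,0,0.]))[:,0]
    d=np.c_[u[:,0],-u[:,1],-np.ones(len(u))]
    W=np.linalg.inv(c['view']); return W[:3,3],d@W[:3,:3].T
def onz(c,px,z):
    o,d=rays(c,px); return o+d*((z-o[2])/d[:,2])[:,None]
def proj(c,P):
    P=np.atleast_2d(P); q=P@c['view'][:3,:3].T+c['view'][:3,3]
    q=q*[1,-1,-1]
    return cv2.projectPoints(q,np.zeros(3),np.zeros(3),K(c),np.array([c['k1'],0,0,0.]))[0][:,0]
def tri(c1,p1,c2,p2):
    o1,d1=rays(c1,[p1]);o2,d2=rays(c2,[p2]);d1=d1[0]/np.linalg.norm(d1);d2=d2[0]/np.linalg.norm(d2)
    s=np.linalg.lstsq(np.c_[d1,-d2],o2-o1,rcond=None)[0]
    a=o1+s[0]*d1;b=o2+s[1]*d2;return (a+b)/2,np.linalg.norm(a-b)
E
python3 - <<'E'
from h import *
t=cv2.imread('pics/a_top.png');s=cv2.imread('pics/a_side.png')
a=cv2.resize(t[150:240,100:250],None,fx=5,fy=5,interpolation=cv2.INTER_CUBIC)
b=cv2.resize(s[280:420,190:310],None,fx=4,fy=4,interpolation=cv2.INTER_CUBIC)
c=cv2.resize(t[190:300,340:460],None,fx=5,fy=5,interpolation=cv2.INTER_CUBIC)
for i,x in enumerate((a,b,c)): cv2.imwrite(f'pics/z{i}.png',x)
c=cam('top')
print(onz(c,[[388,254],[428,235]],.09), onz(c,[[154,200]],.15), onz(c,[[124,203],[209,208]],.084))
E
```

```text
[[ 0.4704 -0.153   0.09  ]
 [ 0.5044 -0.2289  0.09  ]] [[0.5695 0.2595 0.15  ]] [[0.5756 0.3389 0.084 ]
 [0.5633 0.18   0.084 ]]
```

View pics/z0.png

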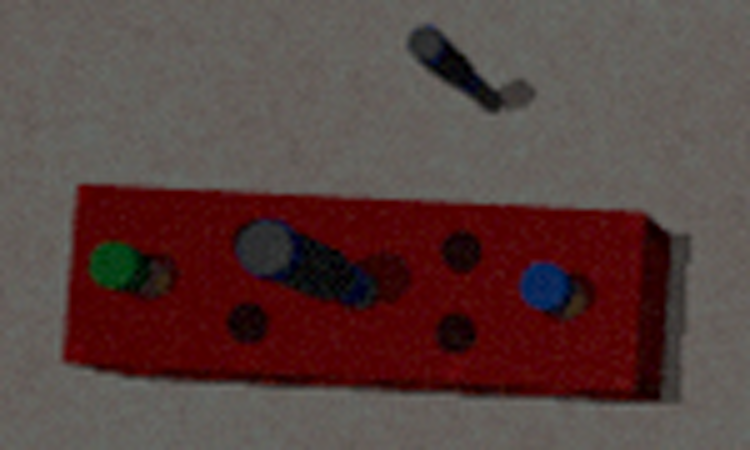

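View pics/z1.png

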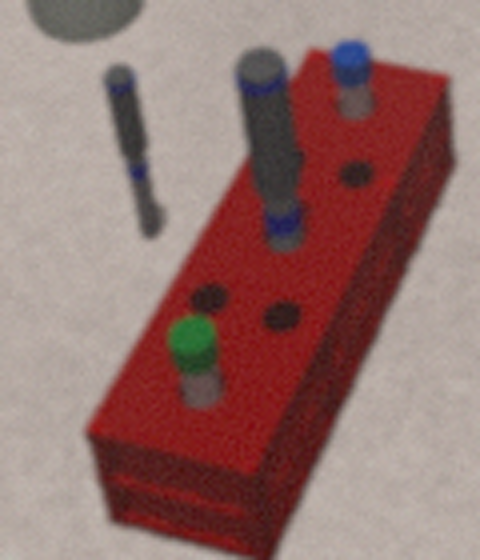

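View pics/z2.png

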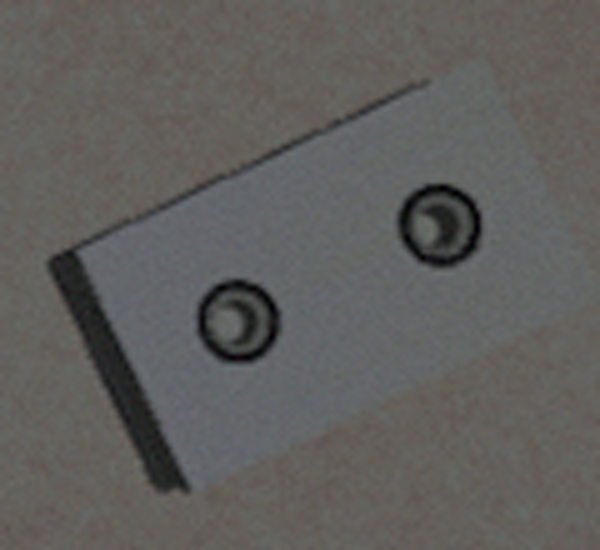

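```bash
python3 - <<'E'
from h import *
t=cam('top');s=cam('side')
print('rodtop',tri(t,[153,199.4],s,[255.5,296.2]))
print('boreA',tri(t,[387.6,254.2],s,[362,202]),onz(t,[[387.6,254.2]],.09))
print('boreB',tri(t,[428,235],s,[353,184]),onz(t,[[428,235]],.09))
print('rodtop@.158',onz(t,[[153,199.4]],.158),onz(s,[[255.5,296.2]],.158))
print('caps@.092',onz(t,[[123,203],[209.2,207.4]],.092))
print('small rod top',tri(t,[185.2,158.7],s,[219.5,298.5]))
hsv=cv2.cvtColor(cv2.imread('pics/a_top.png'),cv2.COLOR_BGR2HSV)
m=((hsv[...,0]<8)|(hsv[...,0]>172))&(hsv[...,1]>180)&(hsv[...,2]>85)
m=m.astype('uint8'); m[:150]=0
cs=max(cv2.findContours(m,0,2)[0],key=cv2.contourArea); r=cv2.minAreaRect(cs);print(r)
b=cv2.boxPoints(r);W=onz(t,b,.06);print(W,W.mean(0),[np.linalg.norm(W[i]-W[i-1]) for i in range(4)])
print('bottle/jar',tri(t,[319,97],s,[222,208]),onz(t,[[262,108]],.07))
E
```

```text
rodtop (array([0.5687, 0.2589, 0.1556]), np.float64(0.0020486376027761505))
boreA (array([ 0.4688, -0.1526,  0.0891]), np.float64(0.0024582483649939145)) [[ 0.47   -0.1523  0.09  ]]
boreB (array([ 0.5034, -0.2291,  0.0897]), np.float64(0.001928666637869395)) [[ 0.5044 -0.2289  0.09  ]]
rodtop@.158 [[0.5693 0.2583 0.158 ]] [[0.5664 0.2613 0.158 ]]
caps@.092 [[0.5744 0.3374 0.092 ]
 [0.5633 0.1778 0.092 ]]
small rod top (array([0.6542, 0.2206, 0.0983]), np.float64(0.0005191673030598573))
((191.0, 223.0), (4.0, 6.0), 90.0)
[[0.5422 0.226  0.06  ]
 [0.542  0.2145 0.06  ]
 [0.5342 0.2145 0.06  ]
 [0.5345 0.226  0.06  ]] [0.5382 0.2202 0.06  ] [np.float64(0.007748830228560278), np.float64(0.011529748133360109), np.float64(0.007749998004914207), np.float64(0.01152232193612712)]
bottle/jar (array([ 0.7586, -0.0309,  0.114 ]), np.float64(0.006687706173442103)) [[0.7594 0.0801 0.07  ]]
```

```bash
python3 -m handwheel '[[[0,0,-0.05,0,0,0,0.0854],[-0.04,-0.018,-0.06,0,0,0,0.0854],[-0.1,-0.046,-0.06,0,0,0,0.0854],[-0.157,-0.072,-0.06,0,0,0,0.0854],[-0.214,-0.098,-0.06,0,0,0,0.0854],[-0.27,-0.124,-0.06,0,0,0,0.0854],[-0.327,-0.15,-0.05,0,0,0,0.0854],[-0.384,-0.177,-0.04,0,0,0,0.0854]]]' 60
```

```text
clock: 1.15
position: [0.4903, 0.3262, 0.272]
ee_rot: [0.14, 0.99, 0.0, 0.0]
ft_force: [-0.0, 0.9, -0.6]
grip_width: 1.0
```

```bash
python3 -m handwheel '[[[-0.05,-0.023,0.0,0,0,0,0.0854],[-0.0906,-0.0414,0.01,0,0,0,0.06],[-0.0906,-0.0414,0.01,0,0,0,0.06]]]'
cat > look.py <<'E'
import sys
from h import *
o=manip.get_obs(); im=manip.camera('wrist'); cv2.imwrite(f'pics/{sys.argv[1]}.png',im)
np.save('pics/%s.npy'%sys.argv[1],np.r_[o['position'],o['ee_rot']])
print(o['clock'],o['position'],o['ee_rot'],o['ft_force'],o['grip_width'])
E
python3 look.py w1; python3 - <<'E'
from h import *
p=np.load('pics/w1.npy');c=cam('wrist',dict(position=p[:3],ee_rot=p[3:]))
print('expected rod top px',proj(c,[[.5685,.259,.158],[.5685,.259,.09]]))
E
```

```text
clock: 1.52
position: [0.5667, 0.2585, 0.2607]
ee_rot: [0.143, 0.99, -0.001, -0.0]
ft_force: [-0.4, 0.1, -0.9]
grip_width: 0.703
1.525 [0.5667 0.2585 0.2607] [ 0.1431  0.9897 -0.0014 -0.0002] [-0.3512  0.0705 -0.8795] 0.703143568823124
expected rod top px [[324.891  238.3374]
 [324.7239 213.2237]]
```

View pics/w1.png

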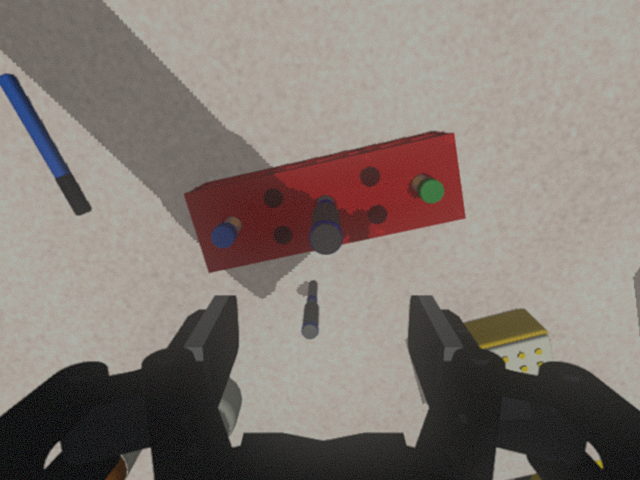

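The rod top appears at (326,239), within 1 px of where I predicted, so I'm descending.

```bash
python3 -m handwheel '[[[0,0,0.05,0,0,0,0.06],[0,0,0.1,0,0,0,0.06],[0,0,0.14,0,0,0,0.06],[0,0,0.1565,0,0,0,0.06],[0,0,0.1565,0,0,0,0.06],[0,0,0.1565,0,0,0,0.0],[0,0,0.1565,0,0,0,0.0],[0,0,0.1565,0,0,0,0.0]]]' 60
```

```text
clock: 2.58
position: [0.5654, 0.2624, 0.1073]
ee_rot: [0.14, 0.99, 0.0, 0.001]
ft_force: [-1.2, -3.1, 7.0]
grip_width: 0.219
```

```bash
python3 -m handwheel '[[[0,0,0,0,0,0,0.0],[0,0,0,0,0,0,0.0]]]' 60; python3 look.py w2
```

```text
clock: 2.82
position: [0.5654, 0.2624, 0.1073]
ee_rot: [0.14, 0.99, 0.0, 0.001]
ft_force: [-1.9, -1.7, 7.5]
grip_width: 0.217
2.825 [0.5654 0.2624 0.1073] [0.1403 0.9901 0.0003 0.0008] [-1.9262 -1.711   7.4501] 0.2172660106525923
```

View pics/w2.png

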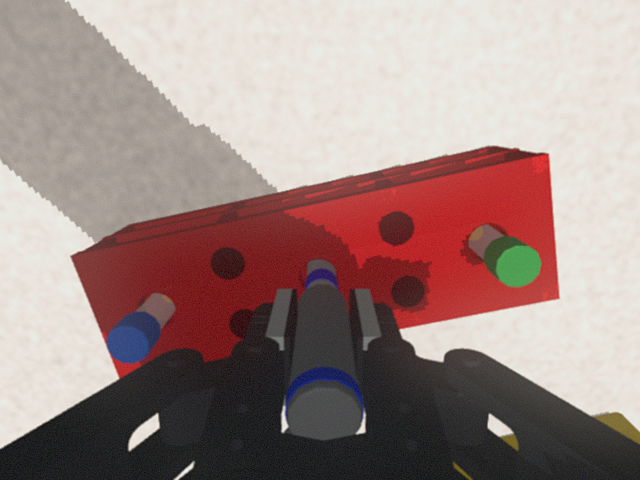

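The grip is centred on the rod, with its band visible below the pads. Next: lift and read the force baseline.

```bash
python3 -m handwheel '[[[0,0,-0.03,0,0,0,0.0],[0,0,-0.08,0,0,0,0.0],[0,0,-0.13,0,0,0,0.0],[0,0,-0.143,0,0,0,0.0],[0,0,-0.143,0,0,0,0.0],[0,0,-0.143,0,0,0,0.0]]]' 80; python3 look.py w3; python3 - <<'E'
from h import *
im=manip.camera('side');cv2.imwrite('pics/s3.png',im)
cv2.imwrite('pics/s3z.png',cv2.resize(im[150:420,150:400],None,fx=2.2,fy=2.2,interpolation=2))
E
```

```text
clock: 3.62
position: [0.5639, 0.2625, 0.2468]
ee_rot: [0.14, 0.99, -0.001, -0.001]
ft_force: [-0.4, 0.0, -2.3]
grip_width: 0.216
3.625 [0.5639 0.2625 0.2468] [ 0.1399  0.9902 -0.0008 -0.0011] [-0.4027  0.0349 -2.2759] 0.21635403131293565
```

View pics/s3z.png

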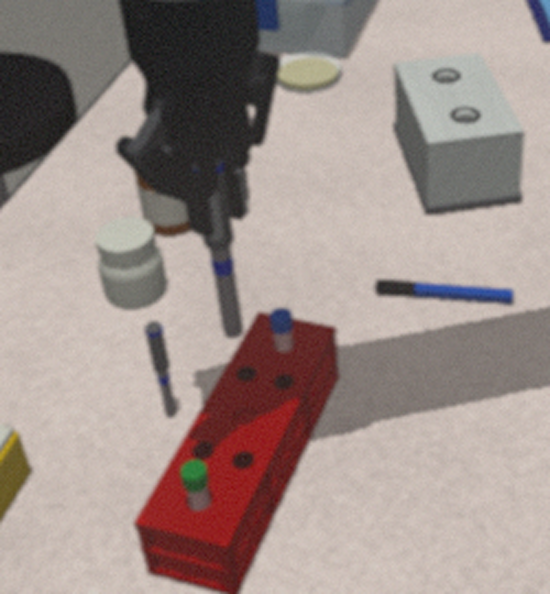

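View pics/w3.png

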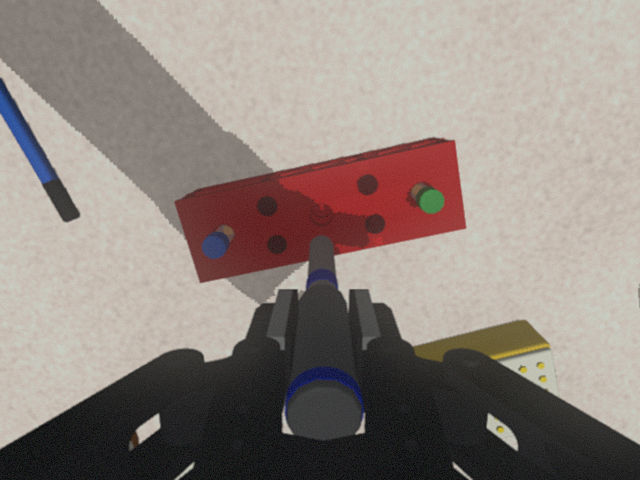

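```bash
cat > tip.py <<'E'
from h import *
import sys
# project tool-frame axis points (x offset dx) into wrist picture
c=manip.calibration('wrist');c['view']=np.linalg.inv(c['tool_from_camera'])
for dx in(-.003,0,.003):
    print(dx,proj(c,[[dx,0,z] for z in(-.0507,.0993-.065,.0993)]))
p=[float(a) for a in sys.argv[1:]]
if p:
    o,d=rays(c,[p[:2]]); print('tip tool at z=.0993',o+d*((.0993-o[2])/d[:,2])[:,None])
E
python3 tip.py 320.5 239; python3 - <<'E'
import cv2
im=cv2.imread('pics/w3.png');cv2.imwrite('pics/w3z.png',cv2.resize(im[220:450,260:390],None,fx=4,fy=2.6*1,interpolation=2)) 
E
```

```text
-0.003 [[322.5662 412.1398]
 [322.6571 284.0847]
 [322.6864 242.2684]]
0 [[322.568  401.872 ]
 [322.6584 277.7648]
 [322.6875 237.3845]]
0.003 [[322.5698 391.4626]
 [322.6597 271.3915]
 [322.6885 232.4688]]
tip tool at z=.0993 [[-0.001  -0.0013  0.0993]]
```

View pics/w3z.png

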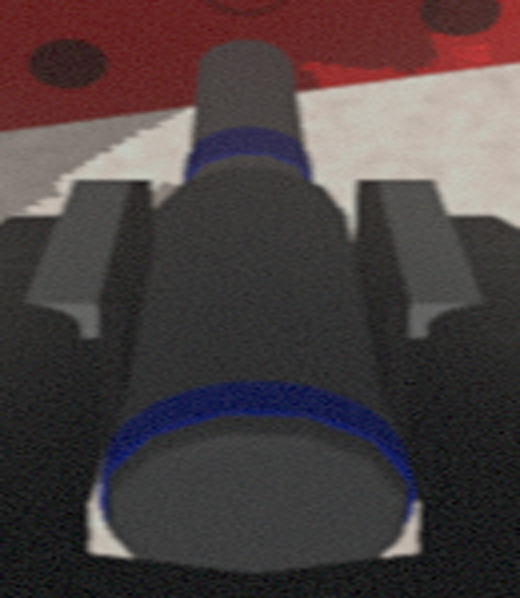

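```bash
python3 - <<'E'
from h import *
s=cam('side')
tip=onz(s,[[255.9,300.5]],.1475)[0]; print(tip)
T=np.array([.5639,.2625,.2468]);Rm=R.from_quat([.1399,.9902,-.0008,-.0011]).as_matrix()
print((tip-T)@Rm)
# bore in the side picture too
print(onz(s,[[362,202],[353,184]],.09))
tt=np.array([-.005,-.0005,.099])
print('tip world est',T+Rm@tt)
for b in ([.4695,-.1525],[.504,-.229]):
    d=np.r_[b,0]-(T+Rm@tt); d[2]=0; print('tool shift to bring tip over',d@Rm)
E
```

```text
[0.5674 0.26   0.1475]
[-0.0043 -0.0012  0.0993]
[[ 0.4674 -0.1513  0.09  ]
 [ 0.5024 -0.2287  0.09  ]]
tip world est [0.5683 0.2605 0.1478]
tool shift to bring tip over [-0.0195 -0.4242  0.0008]
tool shift to bring tip over [-0.0738 -0.4882  0.0008]
```

```bash
python3 -m handwheel '[[[-0.002,-0.04,0,0,0,0,0],[-0.005,-0.1,0,0,0,0,0],[-0.008,-0.16,0,0,0,0,0],[-0.011,-0.22,0,0,0,0,0],[-0.014,-0.28,0,0,0,0,0],[-0.016,-0.34,0,0,0,0,0],[-0.018,-0.395,0,0,0,0,0],[-0.0195,-0.4242,0,0,0,0,0]]]';python3 -m handwheel '[[[0,0,0,0,0,0,0],[0,0,0.02,0,0,0,0],[0,0,0.03,0,0,0,0],[0,0,0.03,0,0,0,0]]]'; python3 look.py w4; python3 - <<'E'
from h import *
im=manip.camera('side');cv2.imwrite('pics/s4.png',im)
cv2.imwrite('pics/s4z.png',cv2.resize(im[100:260,280:440],None,fx=3.7,fy=3.7,interpolation=2))
w=cv2.imread('pics/w4.png');cv2.imwrite('pics/w4z.png',cv2.resize(w[100:450,200:440],None,fx=1.7,fy=1.7,interpolation=2))
E
```

```text
clock: 4.72
position: [0.4643, -0.1532, 0.2481]
ee_rot: [0.142, 0.99, -0.0, -0.0]
ft_force: [-0.1, 0.7, -2.0]
grip_width: 0.215
clock: 5.22
position: [0.4655, -0.1495, 0.2178]
ee_rot: [0.139, 0.99, -0.0, -0.001]
ft_force: [0.6, 0.7, -1.6]
grip_width: 0.215
5.225 [ 0.4655 -0.1495  0.2178] [ 0.1395  0.9902 -0.0001 -0.0009] [ 0.573   0.6577 -1.605 ] 0.2146088389242161
```

View pics/s4z.png

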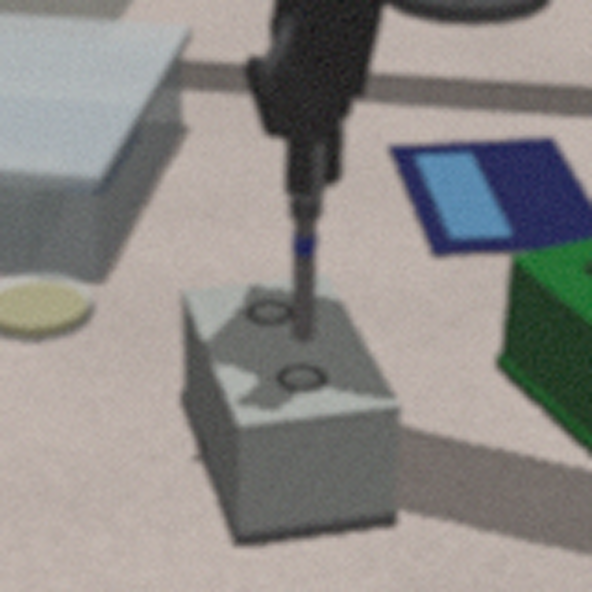

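View pics/w4z.png

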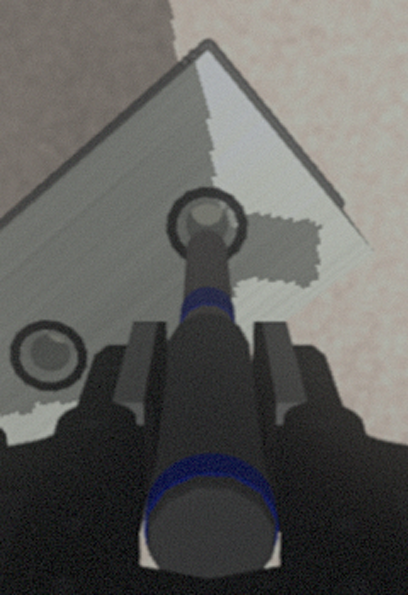

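```bash
python3 - <<'E'
from h import *
p=np.load('pics/w4.npy');c=cam('wrist',dict(position=p[:3],ee_rot=p[3:]));s=cam('side')
Rm=R.from_quat(p[3:]).as_matrix();T=p[:3]
print('boreA wrist',onz(c,[[321.8,232.9]],.09),'B',onz(c,[[228.2,309]],.09))
print('boreA side',onz(s,[[361.6,201.9],[353,184.5]],.09))
tip=onz(s,[[361.9,190]],.1185)[0];print('tip side',tip,(tip-T)@Rm)
t=np.array([-.005,-.0005,.099]);tw=T+Rm@t;print('tip est',tw,'px side',proj(s,[tw]))
d=np.array([.4695,-.1525,0])-tw;print('shift',d@Rm)
E
```

```text
boreA wrist [[ 0.4699 -0.1514  0.09  ]] B [[ 0.5044 -0.2284  0.09  ]]
boreA side [[ 0.4683 -0.1516  0.09  ]
 [ 0.502  -0.2263  0.09  ]]
tip side [ 0.4691 -0.1563  0.1185] [-0.0056 -0.0055  0.0993]
tip est [ 0.4699 -0.1513  0.1188] px side [[361.1885 190.9451]]
shift [-0.0001 -0.0012  0.1188]
```

```bash
python3 -m handwheel '[[[0,-0.0005,0.015,0,0,0,0],[0,-0.0005,0.027,0,0,0,0],[0,-0.0005,0.032,0,0,0,0],[0,-0.0005,0.036,0,0,0,0],[0,-0.0005,0.036,0,0,0,0]]]'
```

```text
clock: 5.95
position: [0.4656, -0.1507, 0.1825]
ee_rot: [0.14, 0.99, 0.0, -0.0]
ft_force: [0.9, 0.3, -1.4]
grip_width: 0.211
```

```bash
python3 -m handwheel '[[[0,0,0.006,0,0,0,0],[0,0,0.012,0,0,0,0],[0,0,0.016,0,0,0,0],[0,0,0.02,0,0,0,0],[0,0,0.024,0,0,0,0]]]'; python3 -m handwheel '[[[0,0,0.003,0,0,0,0],[0,0,0.006,0,0,0,0],[0,0,0.006,0,0,0,0]]]'
```

```text
clock: 6.58
position: [0.4659, -0.1508, 0.1588]
ee_rot: [0.14, 0.99, 0.0, 0.0]
ft_force: [-1.0, 0.6, 4.5]
grip_width: 0.212
clock: 6.95
position: [0.4655, -0.1507, 0.1523]
ee_rot: [0.14, 0.99, -0.0, -0.0]
ft_force: [0.1, 0.0, -1.3]
grip_width: 0.214
```

```bash
python3 -m handwheel '[[[0,0,0.003,0,0,0,0],[0,0,0.006,0,0,0,0]]]'; python3 -m handwheel '[[[0,0,0.0015,0,0,0,0],[0,0,0.003,0,0,0,0]]]';python3 -m handwheel '[[[0,0,0.0015,0,0,0,0],[0,0,0.003,0,0,0,0]]]'
```

```text
clock: 7.2
position: [0.4657, -0.1507, 0.1466]
ee_rot: [0.14, 0.99, 0.0, 0.0]
ft_force: [-0.3, -0.3, 4.0]
grip_width: 0.216
clock: 7.45
position: [0.4657, -0.1507, 0.1436]
ee_rot: [0.14, 0.99, 0.0, 0.0]
ft_force: [-0.3, -1.2, 3.9]
grip_width: 0.211
clock: 7.7
position: [0.4657, -0.1507, 0.1406]
ee_rot: [0.14, 0.99, 0.0, 0.0]
ft_force: [-0.2, -0.5, 3.0]
grip_width: 0.215
```

```bash
python3 -m handwheel '[[[0,0,0.001,0,0,0,0],[0,0,0.002,0,0,0,0]]]'; python3 -m handwheel '[[[0,0,0.001,0,0,0,0],[0,0,0.002,0,0,0,0]]]'
```

```text
clock: 7.95
position: [0.4657, -0.1507, 0.1386]
ee_rot: [0.14, 0.99, 0.0, 0.0]
ft_force: [-0.5, 0.0, 3.1]
grip_width: 0.216
clock: 8.2
position: [0.4657, -0.1507, 0.1366]
ee_rot: [0.14, 0.99, 0.0, 0.0]
ft_force: [-0.9, -1.4, 3.8]
grip_width: 0.214
```

```bash
for i in 1 2 3; do :; done; python3 -m handwheel '[[[0,0,0.0015,0,0,0,0],[0,0,0.003,0,0,0,0]]]'; python3 -m handwheel '[[[0,0,0.0015,0,0,0,0],[0,0,0.003,0,0,0,0]]]'
```

```text
clock: 8.45
position: [0.4656, -0.1507, 0.1335]
ee_rot: [0.14, 0.99, 0.0, 0.0]
ft_force: [-0.8, 0.6, 3.4]
grip_width: 0.214
clock: 8.7
position: [0.4656, -0.1507, 0.1305]
ee_rot: [0.14, 0.99, 0.0, -0.0]
ft_force: [0.2, -0.1, 4.0]
grip_width: 0.214
```

```bash
python3 -m handwheel '[[[0,0,0.001,0,0,0,0],[0,0,0.002,0,0,0,0]]]'
```

```text
clock: 8.95
position: [0.4656, -0.1507, 0.1286]
ee_rot: [0.14, 0.99, 0.0, -0.0]
ft_force: [-0.3, -0.2, 3.4]
grip_width: 0.212
```

```bash
python3 -m handwheel '[[[0,0,0.001,0,0,0,0],[0,0,0.001,0,0,0,0]]]'; python3 -m handwheel '[[[0,0,0.001,0,0,0,0],[0,0,0.001,0,0,0,0]]]'
```

```text
clock: 9.2
position: [0.4655, -0.1506, 0.1275]
ee_rot: [0.14, 0.99, 0.0, -0.0]
ft_force: [-0.2, -1.4, 1.0]
grip_width: 0.218
clock: 9.45
position: [0.4656, -0.1507, 0.1266]
ee_rot: [0.14, 0.99, 0.0, -0.0]
ft_force: [0.9, -0.1, 1.7]
grip_width: 0.216
```

```bash
python3 -m handwheel '[[[0,0,0.001,0,0,0,0],[0,0,0.001,0,0,0,0]]]'; python3 -m handwheel '[[[0,0,0.001,0,0,0,0],[0,0,0.001,0,0,0,0]]]'
```

```text
clock: 9.7
position: [0.4656, -0.1507, 0.1256]
ee_rot: [0.14, 0.99, 0.0, -0.0]
ft_force: [-0.4, 0.3, 1.7]
grip_width: 0.213
clock: 9.95
position: [0.4656, -0.1507, 0.1245]
ee_rot: [0.14, 0.99, 0.0, -0.0]
ft_force: [-0.6, -0.1, 2.1]
grip_width: 0.219
```

```bash
python3 -m handwheel '[[[0,0,0.001,0,0,0,0],[0,0,0.001,0,0,0,0]]]'; python3 -m handwheel '[[[0,0,0.001,0,0,0,0],[0,0,0.001,0,0,0,0]]]'; python3 look.py w5;  python3 - <<'E'
from h import *
im=manip.camera('side');cv2.imwrite('pics/s5.png',im)
cv2.imwrite('pics/s5z.png',cv2.resize(im[130:240,310:410],None,fx=5,fy=5,interpolation=2))
w=cv2.imread('pics/w5.png');cv2.imwrite('pics/w5z.png',cv2.resize(w[100:450,200:440],None,fx=1.7,fy=1.7,interpolation=2))
E
```

```text
clock: 10.2
position: [0.4657, -0.1507, 0.1237]
ee_rot: [0.14, 0.99, 0.0, 0.0]
ft_force: [0.1, -0.5, 4.4]
grip_width: 0.215
clock: 10.45
position: [0.4662, -0.1508, 0.1235]
ee_rot: [0.14, 0.99, 0.0, 0.001]
ft_force: [-1.5, 0.2, 11.8]
grip_width: 0.214
10.45 [ 0.4662 -0.1508  0.1235] [0.14   0.9902 0.0002 0.0006] [-1.5114  0.1661 11.8338] 0.2144408489963967
```

View pics/s5z.png

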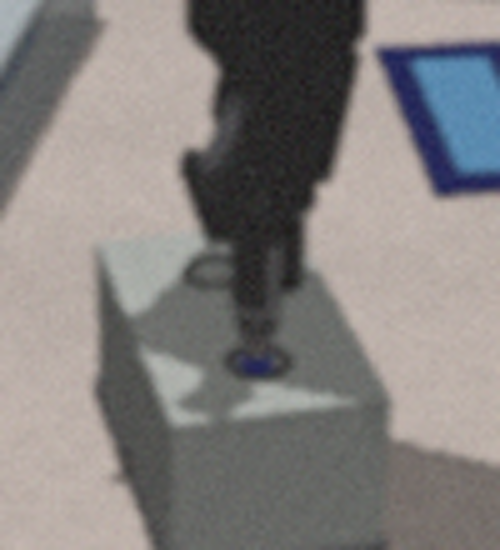

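View pics/w5z.png

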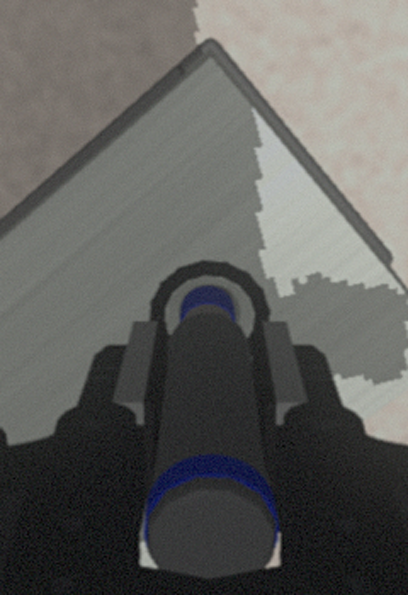

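The force jumped to about 12–13.5 N at a depth of about 66 mm. The blue band sits at the bore mouth and the rod hasn't slipped in the grip. I'll hold and re-read.

```bash
python3 -m handwheel '[[[0,0,0,0,0,0,0],[0,0,0,0,0,0,0]]]'; python3 -m handwheel '[[[0,0,0,0,0,0,0],[0,0,0,0,0,0,0]]]'
```

```text
clock: 10.8
position: [0.4662, -0.1508, 0.1235]
ee_rot: [0.14, 0.99, 0.0, 0.001]
ft_force: [-1.5, -0.6, 11.9]
grip_width: 0.212
clock: 11.05
position: [0.4662, -0.1509, 0.1235]
ee_rot: [0.14, 0.99, 0.0, 0.001]
ft_force: [-2.2, -0.5, 12.3]
grip_width: 0.214
```

```bash
P="python3 - "; q(){ python3 -c "
from h import *
o=manip.get_obs();print(o['position']*1e3,o['ft_force'],o['torque'])"; }; q; python3 -m handwheel '[[[0,0,-0.001,0,0,0,0],[0,0,-0.001,0,0,0,0]]]' >/dev/null; q; python3 -m handwheel '[[[0,0,-0.002,0,0,0,0],[0,0,-0.002,0,0,0,0]]]'>/dev/null; q
```

```text
[ 466.1886 -150.8556  123.5313] [-2.1742 -0.4725 12.3214] [-0.0941  0.7098 -0.0447]
[ 465.7157 -150.6703  123.6695] [-0.3901 -0.1551  4.4431] [-0.1867  0.1104  0.0141]
[ 465.3799 -150.4918  125.3699] [ 0.5666  0.4674 -1.055 ] [ 0.0542  0.0224 -0.0036]
```

```bash
q(){ python3 -c "
from h import *
o=manip.get_obs();print(o['clock'],o['position']*1e3,o['ft_force'],o['torque'],R.from_quat(o['ee_rot']).as_matrix()[:,2])"; }; python3 -m handwheel '[[[0.0005,0,0.001,0,0,0,0],[0.001,0,0.002,0,0,0,0],[0.001,0,0.002,0,0,0,0]]]' >/dev/null; q; python3 -m handwheel '[[[0,0,0.0005,0,0,0,0],[0,0,0.0005,0,0,0,0]]]'>/dev/null; q;  python3 -m handwheel '[[[0,0,0.0005,0,0,0,0],[0,0,0.0005,0,0,0,0]]]'>/dev/null; q
```

```text
11.925 [ 464.7412 -150.419   123.7265] [0.4894 0.3236 1.5069] [0.0425 0.0666 0.0385] [ 0.0002  0.0001 -1.    ]
12.175 [ 465.0114 -150.5174  123.6484] [-0.7398  0.9576  6.3113] [ 0.0642  0.3756 -0.0464] [ 0.0008  0.0001 -1.    ]
12.425 [ 465.2775 -150.5805  123.5536] [-1.5809  1.1687 10.9306] [0.109  0.6936 0.0039] [ 0.0013  0.0001 -1.    ]
```

```bash
cat > q.py <<'E'
from h import *
o=manip.get_obs();print(o['clock'],o['position']*1e3,o['ft_force'],o['torque'],R.from_quat(o['ee_rot']).as_matrix()[:,2])
E
python3 -m handwheel '[[[0,0,0,0,0.003,0,0],[0,0,0,0,0.006,0,0],[0,0,0,0,0.006,0,0]]]' >/dev/null; python3 q.py; python3 -m handwheel '[[[0,0,0,0,0.006,0,0],[0,0,0,0,0.006,0,0]]]' >/dev/null; python3 q.py
```

```text
12.8 [ 465.4768 -150.6557  123.612 ] [-0.6261 -0.7092  9.8305] [0.0813 0.4231 0.0853] [-0.004   0.0017 -1.    ]
13.05 [ 465.7172 -150.7029  123.6532] [-0.8766  0.953   8.5327] [-0.0247  0.1662 -0.0433] [-0.0093  0.0031 -1.    ]
```

```bash
python3 -m handwheel '[[[0,0,0.0004,0,0,0,0],[0,0,0.0004,0,0,0,0],[0,0,0.0004,0,0,0,0]]]' >/dev/null; python3 q.py; python3 -m handwheel '[[[0,0,0,0,0,0,0],[0,0,0,0,0,0,0]]]' >/dev/null; python3 q.py
```

```text
13.425 [ 465.8547 -150.7379  123.5811] [-1.3337  0.1386 12.2756] [-0.0461  0.3283 -0.017 ] [-0.0088  0.0032 -1.    ]
13.675 [ 465.8704 -150.7655  123.6091] [-1.8309 -0.0169 12.071 ] [-0.0202  0.3061  0.0226] [-0.0088  0.0032 -1.    ]
```

Bottoming confirmed: relieving the side moment did not let the rod go any deeper, and contact is about 13–14 N. Next: unload, release and retreat straight up.

```bash
python3 -m handwheel '[[[0,0,-0.0012,0,0,0,0],[0,0,-0.0012,0,0,0,0],[0,0,-0.0012,0,0,0,0.03],[0,0,-0.0012,0,0,0,0.055],[0,0,-0.0012,0,0,0,0.055],[0,0,-0.0012,0,0,0,0.055]]]' ; python3 look.py w6
```

```text
clock: 14.42
position: [0.4646, -0.1504, 0.1233]
ee_rot: [0.14, 0.99, 0.001, -0.006]
ft_force: [0.1, 0.4, -0.1]
grip_width: 0.644
14.425 [ 0.4646 -0.1504  0.1233] [ 0.14    0.9901  0.0009 -0.0061] [ 0.1424  0.3592 -0.083 ] 0.6441018288196055
```

View pics/w6.png

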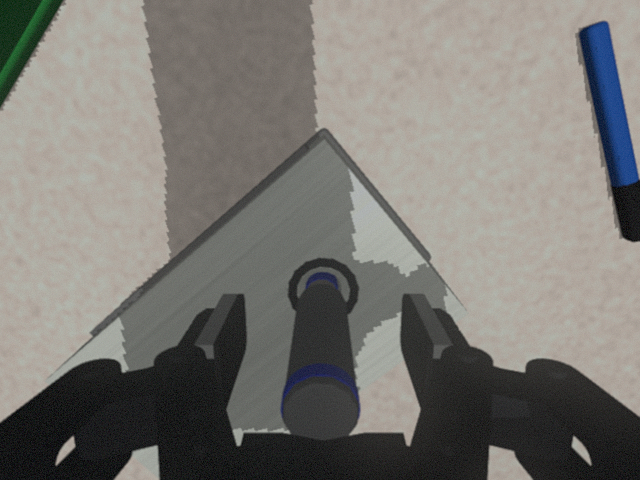

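```bash
python3 -m handwheel '[[[0,0,-0.02,0,0,0,0.055],[0,0,-0.06,0,0,0,0.055],[0,0,-0.11,0,0,0,0.055],[0,0,-0.16,0,0,0,0.055],[0.05,0,-0.17,0,0,0,0.055],[0.05,0.06,-0.17,0,0,0,0.055],[0.05,0.1,-0.17,0,0,0,0.055],[0.05,0.1,-0.17,0,0,0,0.055]]]' ; python3 look.py w7;  python3 - <<'E'
from h import *
im=manip.camera('side');cv2.imwrite('pics/s7.png',im)
cv2.imwrite('pics/s7z.png',cv2.resize(im[130:260,310:410],None,fx=4.5,fy=4.5,interpolation=2))
cv2.imwrite('pics/t7.png',manip.camera('top'))
E
```

```text
clock: 15.48
position: [0.4466, -0.0381, 0.2938]
ee_rot: [0.137, 0.991, 0.001, -0.006]
ft_force: [-0.3, -0.6, -0.2]
grip_width: 0.642
15.475 [ 0.4466 -0.0381  0.2938] [ 0.1374  0.9905  0.0009 -0.0061] [-0.2762 -0.6311 -0.2117] 0.6418090256850314
```

View pics/s7z.png

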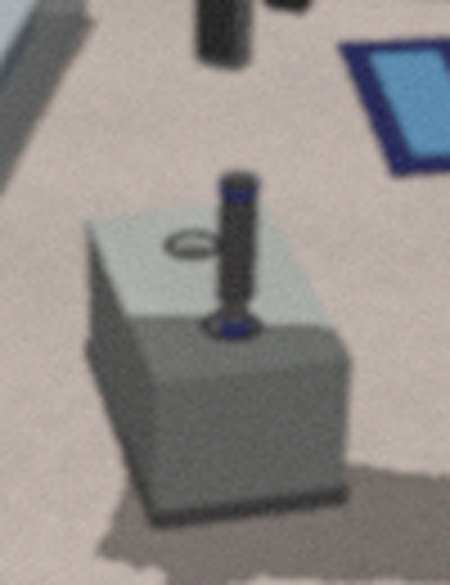

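View pics/s7.png

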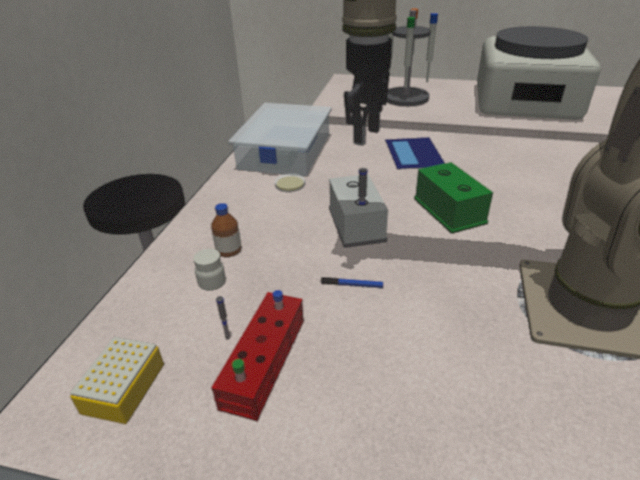

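View pics/t7.png

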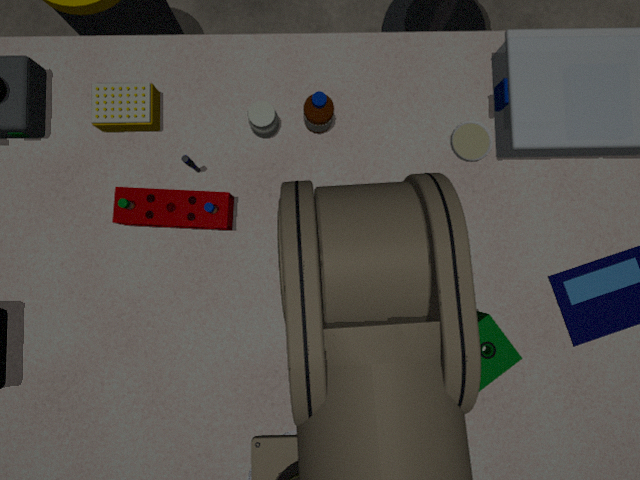

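View pics/w7.png

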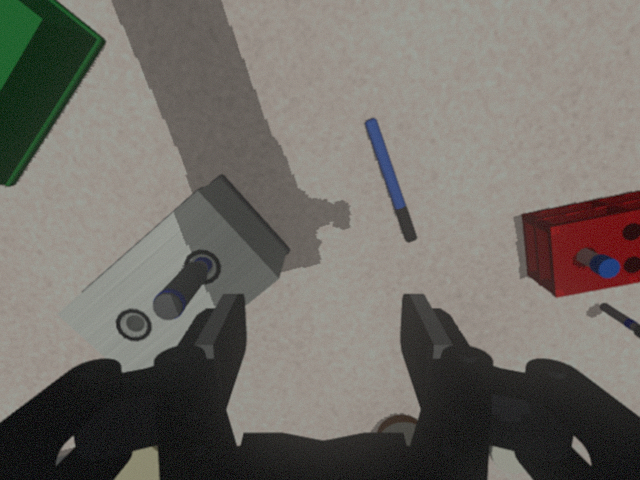

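The rod stands free with its band at the mouth (side view, about (362,203)), and nothing else has moved. One height check on the rod top, then I'll hand in.

```bash
python3 - <<'E'
from h import *
p=np.load('pics/w7.npy');c=cam('wrist',dict(position=p[:3],ee_rot=p[3:]));s=cam('side')
print(tri(c,[169,304],s,[362.9,169.6]))
o=manip.get_obs();print(o['clock'],np.abs(o['joint_velocities']).max())
manip.hand_in()
E
```

```text
(array([ 0.4673, -0.1502,  0.1734]), np.float64(7.334835948919098e-05))
15.625 0.007697425867931238
the job is handed in; nothing more can be done
```

I took the rod from the red rack and put it in the holder bore nearer the rack. The frit there slid past where the spacer stop would be (43–50 mm) and bottomed about 66 mm down, so this is the clear bore. I didn't try the other bore.

I pressed the frit home with about 13–14 N, the highest reading I saw, then let go and backed straight up. The job was handed in at 15.6 s.

**Last checks:**
- **Rod:** it stands free, with the blue band level with the bore mouth. Its top is at 0.173 m, which also means about 66 mm deep.
- **Other things:** the rack, tubes and other things looked unmoved. The arm hid the holder and marker in the final top view, so for those I relied on the side and wrist views.

**One disagreement:** under load the rod gave only about 0.2 mm, not the roughly 0.7 mm expected from 1 mm per 12 N. I suspected it was catching on the bore wall, so I backed off, pressed again and eased the sideways load. It stopped at the same depth each time, so I took it as bottomed.

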